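# Find the packing piece that just fits under the drainer shelf

## Task

Find out which of the three packing pieces just fits under the drainer shelf: begin with the thin yellow one, then the purple, then the blue, pushing each nose first under the shelf's front edge until its white line reaches the edge or it is stopped, never forcing it and going no thicker once one is stopped. Leave the thickest piece that goes in pushed in to its white line, and leave the other two flat on the cement with their noses about a finger's width or more clear in front of the edge. Do not disturb the other things on the lip.

Things in the scene. Friction and masses are not known exactly. Their poses are not given: they have to be found in the camera images.
- thin: thin packing piece: yellow hard silicone, L-shaped, loose, about 180 g (1 to 6 N slides it). Foot 140 mm long (x), 70 wide (y), 12 thick, flat on the cement; at its -x end an upright end 10 mm thick, 70 wide, its top 60 mm above the cement. Origin: underside, middle of the foot; z up; +x towards the nose. A white line crosses the foot's top 62 mm behind the nose
- thin_tab (a point): centre of the upright end of the thin (yellow) piece, 30 mm above its underside, 135 mm behind the nose; axes as the piece's. The upright end can be pushed from behind or hooked and drawn back from its front
- thin_nose (a point): middle of the front face of the thin (yellow) piece's foot, 6 mm above its underside; axes as the piece's
- mid: mid packing piece: purple hard silicone, L-shaped, loose, about 230 g (1 to 6 N slides it). Foot 140 mm long (x), 70 wide (y), 18 thick, flat on the cement; at its -x end an upright end 10 mm thick, 70 wide, its top 60 mm above the cement. Origin: underside, middle of the foot; z up; +x towards the nose. A white line crosses the foot's top 62 mm behind the nose
- mid_tab (a point): centre of the upright end of the mid (purple) piece, 30 mm above its underside, 135 mm behind the nose; axes as the piece's. The upright end can be pushed from behind or hooked and drawn back from its front
- mid_nose (a point): middle of the front face of the mid (purple) piece's foot, 9 mm above its underside; axes as the piece's
- thick: thick packing piece: blue hard silicone, L-shaped, loose, about 280 g (1 to 6 N slides it). Foot 140 mm long (x), 70 wide (y), 24 thick, flat on the cement; at its -x end an upright end 10 mm thick, 70 wide, its top 60 mm above the cement. Origin: underside, middle of the foot; z up; +x towards the nose. A white line crosses the foot's top 62 mm behind the nose
- thick_tab (a point): centre of the upright end of the thick (blue) piece, 30 mm above its underside, 135 mm behind the nose; axes as the piece's. The upright end can be pushed from behind or hooked and drawn back from its front
- thick_nose (a point): middle of the front face of the thick (blue) piece's foot, 12 mm above its underside; axes as the piece's
- shelf_edge (a point): middle of the lower front edge of the drainer shelf. x points level into the gap, square to the edge; y along the edge; z up. Its height is the gap's height: 13.5 to 30 mm, different each time, the same all along the edge. The gap is empty and open through its whole depth. The shelf is fixed and does not give
- shelf: drainer shelf, origin and axes as shelf_edge: aluminium board 400 mm wide, 160 deep, 14 thick, red strip along its front edge. Steel posts carry it 215 mm either side of the middle and 90 mm behind the edge, up to 141 mm high; a white soap tray stands on it, 60 mm or more behind the edge, up to 45 mm above its underside
- nozzle: bystander, to be left alone: aluminium spray nozzle lying down, 150 mm long; origin underside
- plug: bystander, to be left alone: purple bath plug, 70 mm across, 52 mm high; origin underside
- brush: bystander, to be left alone: bamboo brush, 150 x 50 x 41 mm; origin underside
- detergent: bystander, to be left alone: blue detergent bottle, 72 mm across, 190 mm high; origin underside
- dipper: bystander, to be left alone: green cup-shaped dipper, 100 mm across, 90 mm high; origin underside
Not all that is in view belongs to the job. What is shaped like the thick but pink or red is not meant.

How it is judged:
By the outcome, as a careful person would: the job done as asked, in the order asked, and still so for the second after the job is handed in, with the robot touching nothing.
It also fails if it takes over 72 s, if anything falls off the work surface, if the arm or the gripper's body presses on something with over 40 N, if the wrist force passes 120 N, or if a joint passes its speed limit or range.

## Robot

A 6-joint arm with a two-finger parallel gripper is mounted at the origin on the work surface. World frame = base frame: x ahead of the robot, y to its left, z up, the work surface at z = 0. Lengths are in m, angles in rad, forces in N, time in s.
With the tool pointing down it reaches from about 0.35 to 0.85 m from the base axis. Payload 8.1 kg.
Tool frame: the origin (TCP) lies midway between the tips of the shut fingers; the grasp point (between the pads) lies 19 mm behind it; z points along the fingers, y is the direction in which the jaws open and shut (so a half turn about z gives the same grasp; the last joint's range is limited). The gripper opens to 93 mm and grips with 3 to 60 N. Pads are 15 mm wide; open, the fingers measure 128 mm over their backs; the gripper's body (75 mm by 188 mm) begins 65 mm behind the grasp point.
Start: joints at [-1.35, 0.13, 1.488, -0, 1.523, -0.085], TCP at [0.181, -0.572, 0.219] pointing down, gripper open.
Joint ranges: [-2.96, 2.96], [-0.89, 2.26], [0.02, 2.5], [-1.34, 4.48], [0, 2.73], [-2.66, 2.66]. Speed limits (rad/s): [2.39, 2.39, 2.79, 3.14, 3.14, 3.14].

## Interface

Orientations are given as a rotation vector (axis times angle).
In Python, from plant import robot gives the robot as it stands. The module is installed in compiled form; this text tells all that it offers.
- The arm moves only by the shell command python3 -m pendant 'ROWS' [FORCE]. ROWS is JSON, a list of rows, each an object with "translation": the shift along the tool's x, y, z in mm, a list of three; "twist": the turn, a rotation vector about the tool's x, y, z in rad, a list of three; "grip": the opening, from -1 (shut) to 1 (fully open). A call has exactly 10 rows; each row shifts and turns the pose as measured when the row begins, along the tool's axes as they then stand; what a row does not reach is not made up. A row lasts 1/10 s, in which the tool goes at most 50 mm and 8.59 degrees, less where a joint would pass 70% of its speed; a pose out of reach is approached as far as the arm can. A call is refused whole if a number of a shift passes 50 or a number of a turn 0.15, either way. A call with a gripper value outside its range is refused whole. The fingers move at their own pace and stop on an object; FORCE is the grip in N (left out, the last holds). Time passes only in rows, so rows that do not move let the fingers close, or fill a call up. It gives the time, the measured TCP pose, the force and the opening at its end, in the units of the state.
- robot.read_state(): the state, without advancing time (a new reading comes with each control period).
- robot.read_camera(name): name is "side" or "top" or "wrist"; returns (picture, depth): 480x640x3 uint8, red, green, blue; 480x640 float32, m along the optical axis (not along the pixel's ray), 0 where there is no reading.
- robot.camera_info(name): a dict with "vertical_fov" (degrees; the focal length in pixels is half the picture's height over the tangent of half this angle, whatever the lens; pixels are square), "cx", "cy" (the principal point, pixels), "D" ([k1, k2, p1, p2, k3] as OpenCV has them; the pictures are not rectified), "cam_to_world" (4x4, takes a point from camera to world coordinates). Camera axes: x right, y up, looking along -z (the intrinsics and any distortion apply to the point x, -y, -z); pixel columns grow to the right and rows downward; lengths in m; the calibration is good to about 2 mm. A picture is of the moment at which its call begins: read the wrist's pose just before it. camera_info takes no time and is no camera call; for the wrist camera it gives the pose at the moment of the call.
- robot.close_job(): hands the job in, once; it reports no verdict.
The state is a dict: "t": time; "q": joint angles; "dq": joint speeds; "joint_torque": joint torques, N m; "tool_pos": TCP position; "orientation": TCP orientation; "force": force on the tool from outside, world axes, zero at the start; "wrist_torque": the same for the moment, N m; "opening": finger opening in m.
Only numpy, scipy, OpenCV 4.12 (cv2) and the standard library are available. Lean on these libraries where they do the work, as an engineer would, in place of code of your own. Each camera call takes 0.05 s, during which the arm holds its last target. There are 200 camera calls.

## Working session

There is one attempt and no reset: what is moved stays moved. The work goes in short steps, Python scripts to look and compute and a shell command to move; the robot and the scene stay as the last step left them, time stands still between calls to the robot, and variables do not carry over. Pictures are saved under pics/ and viewed, about 8 in all and at most 12, crops included, and the job is handed in when it is done.

```bash
mkdir -p pics
cat > h.py <<'E'
import numpy as np, cv2
from plant import robot
from scipy.spatial.transform import Rotation as R
def cam(n):
    i=robot.camera_info(n); p,d=robot.read_camera(n); np.savez(f'{n}.npz',p=p,d=d,T=i['cam_to_world'],f=240/np.tan(np.radians(i['vertical_fov'])/2),c=[i['cx'],i['cy']],D=i['D'])
    return p,d
def load(n): return np.load(f'{n}.npz')
def pts(n,uv,z=None):
    """world points of pixels: by depth, or on plane z"""
    s=load(n);f=s['f'];K=np.array([[f,0,s['c'][0]],[0,f,s['c'][1]],[0,0,1]])
    uv=np.array(uv,float).reshape(-1,2); n_=cv2.undistortPoints(uv[:,None],K,s['D'])[:,0]
    ray=np.c_[n_[:,0],-n_[:,1],-np.ones(len(uv))]; T=s['T']
    w=ray@T[:3,:3].T
    if z is None: k=s['d'][uv[:,1].round().astype(int),uv[:,0].round().astype(int)]
    else: k=(z-T[2,3])/w[:,2]
    return T[:3,3]+w*np.array(k)[:,None]
def cloud(n):
    v,u=np.mgrid[:480,:640]; return pts(n,np.c_[u.ravel(),v.ravel()]).reshape(480,640,3)
def save(n,p): cv2.imwrite(f'pics/{n}.png',p[...,::-1])
E
python3 - <<'E'
from h import *
for n in('top','side'):
    p,d=cam(n); save(n+'0',p); print(robot.camera_info(n))
s=robot.read_state(); print(s['t'],s['tool_pos'],s['orientation'],s['force'])
E
```

```text
{'vertical_fov': 46.23894233374168, 'cx': 315.15891151055894, 'cy': 234.25132610142416, 'D': array([-0.13604157,  0.        ,  0.        ,  0.        ,  0.        ]), 'cam_to_world': array([[ 0.01539934,  0.99438799, -0.10466802,  0.31487564],
       [-0.99987111,  0.01578994,  0.00290418, -0.01249454],
       [ 0.00454058,  0.10460981,  0.99450298,  1.59418487],
       [ 0.        ,  0.        ,  0.        ,  1.        ]])}
{'vertical_fov': 57.68950537836695, 'cx': 322.07823781579657, 'cy': 240.49945509301276, 'D': array([-0.04550427,  0.        ,  0.        ,  0.        ,  0.        ]), 'cam_to_world': array([[-0.94359599,  0.21222575, -0.25413941,  0.15393623],
       [-0.3309389 , -0.62840111,  0.70398259,  0.81549392],
       [-0.01029825,  0.74837977,  0.66319052,  0.83316454],
       [ 0.        ,  0.        ,  0.        ,  1.        ]])}
0.1 [ 0.18054207 -0.57165666  0.21769262] [-3.10331604e+00 -4.78124319e-01  1.97911173e-04] [-0.02763509 -0.84114147  0.56210807]
```

View pics/top0.png

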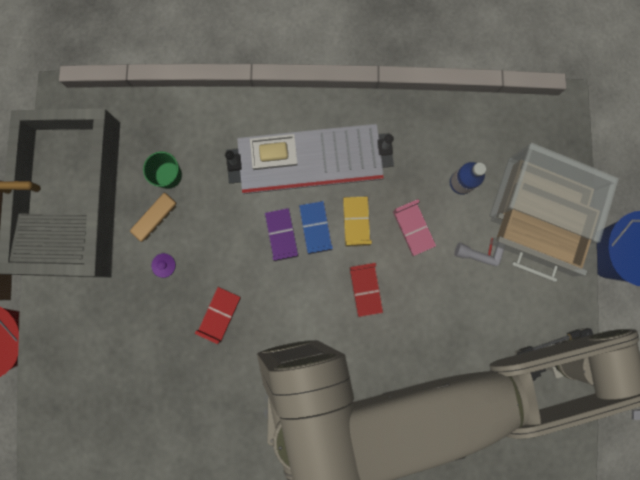

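View pics/side0.png

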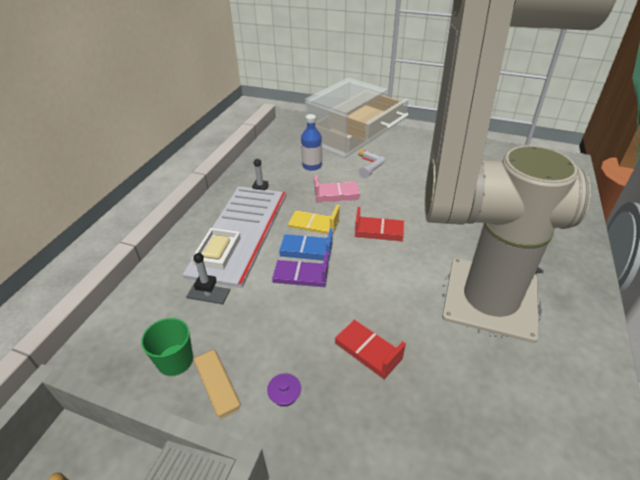

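The top view shows purple (281,234), blue (315,227) and yellow (357,221) in front of the red-edged shelf (edge running from (243,190) to (382,182)). The uprights face the robot. The pink piece (415,228) and the red ones (367,290) and (218,315) are decoys. I'll confirm this in an enlarged crop and measure from the point cloud.

Run:
```python
from h import *
s=load('top');p=s['p'];c=cloud('top')
save('crop1',cv2.resize(p[120:270,220:440],None,fx=3.6,fy=3.6,interpolation=cv2.INTER_CUBIC))
hsv=cv2.cvtColor(p,cv2.COLOR_RGB2HSV);v,u=np.mgrid[:480,:640]
def seg(h0,h1,box,smin=110):
    return (hsv[...,0]>=h0)&(hsv[...,0]<=h1)&(hsv[...,1]>smin)&(hsv[...,2]>60)&(u>box[0])&(u<box[2])&(v>box[1])&(v<box[3])
for n,h0,h1,box in(('yel',18,35,(335,190,380,255)),('pur',125,150,(258,200,305,270)),('blu',105,122,(298,195,337,262)),('edge',0,6,(235,170,390,198)),('pink',0,179,(390,195,440,262))):
    m=seg(h0,h1,box); q=c[m]
    print(n,m.sum(),'z pct',np.percentile(q[:,2],[5,25,50,75,95]).round(4))
    if n!='edge':
        r=cv2.minAreaRect(q[:,:2].astype(np.float32)*1000);print(r, 'high',q[q[:,2]>np.percentile(q[:,2],50)+.02].mean(0), 'box',cv2.boxPoints(r).round(0).tolist())
    else:
        k=np.polyfit(q[:,1],q[:,0],1);print('edge fit x=',k,q.min(0),q.max(0))
m=(u>250)&(u<375)&(v>140)&(v<182); print('shelf z',np.percentile(c[m][:,2],[5,25,50,75,95]))
m=(u>270)&(u<400)&(v>262)&(v<270)|(u>335)&(u<342)&(v>195)&(v<240); print('cement z',np.percentile(c[m][:,2],[5,25,50,75,95]))
```

```text
yel 1123 z pct [0.0057 0.0094 0.0121 0.015  0.0592]
((445.7822265625, -109.76600646972656), (109.22441864013672, 307.34844970703125), 72.94944763183594) high [ 0.44787162 -0.12849553  0.14197679] box [[283.0, -117.0], [577.0, -207.0], [609.0, -103.0], [315.0, -12.0]]
pur 950 z pct [0.0122 0.0157 0.0185 0.0214 0.058 ]
((424.4840087890625, 61.475608825683594), (254.22097778320312, 72.89726257324219), 18.013660430908203) high [0.41393858 0.06235668 0.09915483] box [[292.0, 57.0], [315.0, -12.0], [557.0, 66.0], [534.0, 135.0]]
blu 1053 z pct [0.0182 0.0216 0.0241 0.0268 0.0597]
((444.6214599609375, -26.092201232910156), (251.629150390625, 68.98031616210938), 9.347265243530273) high [ 0.43085214 -0.02738593  0.13068313] box [[315.0, -12.0], [326.0, -81.0], [574.0, -40.0], [563.0, 28.0]]
edge 362 z pct [0.0364 0.0397 0.042  0.0445 0.0481]
edge fit x= [-0.12029324  0.61878812] [ 0.31487564 -0.20282891  0.03083833] [0.64761475 0.19052439 1.59418487]Traceback (most recent call last):
  File "<stdin>", line 9, in <module>
    return _quantile_unchecked(
        a, q, axis, out, overwrite_input, method, keepdims, weights)
    return _ureduce(a,
                    func=_quantile_ureduce_func,
    ...<5 lines>...
                    overwrite_input=overwrite_input,
                    method=method)
    r = func(a, **kwargs)
    result = _quantile(arr,
                       quantiles=q,
    ...<2 lines>...
                       out=out,
                       weights=wgt)
    slices_having_nans = np.isnan(arr[-1, ...])
                                  ~~~^^^^^^^^^
IndexError: index -1 is out of bounds for axis 0 with size 0
```

View pics/crop1.png

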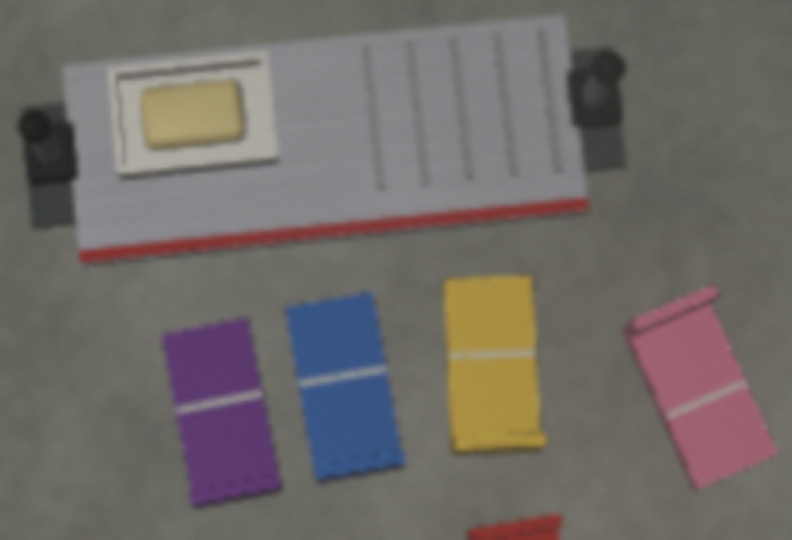

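Purple, blue and yellow are confirmed in the crop. Their uprights are at the bottom at (237,495), (360,470) and (498,441), and their noses face the shelf. Pink (700,390) is turned the other way and isn't meant. The zero-depth pixels spoiled my fits, so I'll filter them out and refit.

```bash
cat > meas.py <<'E'
from h import *
def meas(names=('yel','pur','blu'),new=True):
    if new: cam('top')
    s=load('top');p=s['p'];c=cloud('top');ok=s['d']>0.3
    hsv=cv2.cvtColor(p,cv2.COLOR_RGB2HSV);v,u=np.mgrid[:480,:640]
    H=dict(yel=(18,35,.012),pur=(125,150,.018),blu=(105,122,.024))
    out={}
    for n in names:
        h0,h1,t=H[n]
        m=(hsv[...,0]>=h0)&(hsv[...,0]<=h1)&(hsv[...,1]>110)&(hsv[...,2]>50)&ok&(c[...,0]>.3)&(c[...,0]<.68)&(abs(c[...,1])<.2)
        k,l,st,_=cv2.connectedComponentsWithStats(cv2.morphologyEx(m.astype(np.uint8),cv2.MORPH_CLOSE,np.ones((5,5))))
        m&=l==1+st[1:,4].argmax()
        uv=np.c_[u[m],v[m]];q=pts('top',uv,t);zz=c[m][:,2]
        r=cv2.minAreaRect(q[zz<t+.015][:,:2].astype(np.float32)*1000)
        b=cv2.boxPoints(r);o=b[np.argsort(b[:,0])];nose=o[2:].mean(0);tail=o[:2].mean(0);d=nose-tail
        out[n]=(nose,tail,np.degrees(np.arctan2(d[1],d[0])))
        print(n,m.sum(),'nose',nose.round(1),'tail',tail.round(1),'yaw',out[n][2].round(1),'size',np.array(r[1]).round(1),'z',np.median(zz).round(4))
    return out
E
python3 - <<'E'
from meas import *
meas(new=False)
s=load('top');c=cloud('top');ok=s['d']>.3;v,u=np.mgrid[:480,:640]
for b in((310,150,318,182),(245,172,300,182),(325,140,375,180)):
    m=ok&(u>b[0])&(u<b[2])&(v>b[1])&(v<b[3]);print('shelf z',np.median(c[m][:,2]),c[m][:,2].std(),m.sum())
m=ok&(u>338)&(u<341)&(v>195)&(v<240)|ok&(u>265)&(u<400)&(v>200)&(v<205)&0;print('cement',np.median(c[m][:,2]),m.sum())
# lower edge of red in crop px -> z=.028 ; edge ends
uv=np.array([[80,262],[588,210]])/3.6+[220-.36,120-.36]
e=pts('top',uv,.028);print(e,'normal yaw',np.degrees(np.arctan2(e[0,1]-e[1,1],e[0,0]-e[1,0]))-90,np.hypot(*(e[0]-e[1])[:2]))
hsv=cv2.cvtColor(s['p'],cv2.COLOR_RGB2HSV);r=((hsv[...,0]<7)|(hsv[...,0]>173))&(hsv[...,1]>110)&(v>172)&(v<198)&(u>235)&(u<390)
cols=np.unique(u[r]);low=np.array([v[r&(u==k)].max() for k in cols]);top=np.array([v[r&(u==k)].min() for k in cols])
for nm,a,z in(('low',low+.5,.028),('up',top-.5,.042)):
    q=pts('top',np.c_[cols,a],z);k=np.polyfit(q[:,1],q[:,0],1);print(nm,k,'yaw',np.degrees(np.arctan(-k[0])),q[:,1].min(),q[:,1].max())
print(robot.read_state()['tool_pos'])
# z profile of tops vs dist
E
```

```text
yel 1117 nose [ 591.3 -129.2] tail [ 465.5 -136.6] yaw 3.4 size [126.   70.1] z 0.0121
pur 948 nose [544.9  93.6] tail [424.1  67.2] yaw 12.3 size [123.7  63.5] z 0.0185
blu 1049 nose [568.3  -3.5] tail [444.2 -27.6] yaw 11.0 size [126.4  66.4] z 0.0241
shelf z 0.04058748689809555 0.0037232268722061338 215
shelf z 0.04035157892801333 0.0035494508040731267 486
shelf z 0.041252275833418395 0.0040718350084437225 1903
cement -0.014141660942004647 88
[[ 0.59547463  0.19222281  0.028     ]
 [ 0.64360925 -0.20733574  0.028     ]] normal yaw 6.869290340643033 0.40244748178127576
low [-0.12213063  0.61956211] yaw 6.963086309259854 -0.2045573702776174 0.1919148602870535
up [-0.12136666  0.62421904] yaw 6.919953171232969 -0.20284285747154518 0.19026894640059755
[ 0.18054207 -0.57165666  0.21769262]
```

```bash
cat > go.py <<'E'
import sys
from h import *
YAW=np.radians(6.95); n=np.array([np.cos(YAW),np.sin(YAW)]); t=np.array([-n[1],n[0]]); E0=np.array([.6196,0])
def shelf(p): d=np.asarray(p)[:2]-E0; return np.array([d@n,d@t])*1000   # mm: into gap, along edge
def world(a,b): return E0+n*a/1000+t*b/1000
def delta(a,b,z):
    s=robot.read_state();Rm=R.from_rotvec(s['orientation']);Rt=R.from_euler('z',YAW)*R.from_euler('x',np.pi)
    dv=Rm.inv().apply(np.r_[world(a,b),z/1000]-s['tool_pos'])*1000
    print('t %.1f'%s['t'],'shelf pos',shelf(s['tool_pos']).round(1),'z',(s['tool_pos'][2]*1e3).round(1),'| delta tool mm',dv.round(1),'twist left',(Rm.inv()*Rt).as_rotvec().round(3),'F(n,t,z)',np.r_[s['force'][:2]@n,s['force'][:2]@t,s['force'][2]].round(1),'open',round(s['opening']*1e3,1))
if __name__=='__main__': delta(*map(float,sys.argv[1:4]))
E
python3 - <<'E'
from go import *
from meas import *
o=meas(new=False)
for k,(a,b,y) in o.items():
    rear=a-140*np.array([np.cos(np.radians(y)),np.sin(np.radians(y))]);print(k,'nose',shelf(a/1e3).round(1),'rear',shelf(rear/1e3).round(1))
for q in pts('top',np.array([[468,530],[562,516],[470,541],[562,535]])/3.6+[219.6,119.6],.06): print('red upright',q.round(3),shelf(q).round(1))
c=cloud('top');ok=load('top')['d']>.3
for u,v in((440,300),(320,270),(340,215),(200,260),(300,200)): 
    w=c[v-4:v+5,u-2:u+3][ok[v-4:v+5,u-2:u+3]];print(u,v,np.median(w,0).round(4))
delta(-190,-118,200)
E
```

```text
yel 1117 nose [ 591.3 -129.2] tail [ 465.5 -136.6] yaw 3.4 size [126.   70.1] z 0.0121
pur 948 nose [544.9  93.6] tail [424.1  67.2] yaw 12.3 size [123.7  63.5] z 0.0185
blu 1049 nose [568.3  -3.5] tail [444.2 -27.6] yaw 11.0 size [126.4  66.4] z 0.0241
yel nose [ -43.7 -124.8] rear [-183.4 -116.1]
pur nose [-62.8 101.9] rear [-202.2   88.9]
blu nose [-51.3   2.8] rear [-191.    -7.1]
red upright [ 0.388 -0.112  0.06 ] [-243.1  -83.6]
red upright [ 0.4   -0.184  0.06 ] [-240.2 -155.9]
red upright [ 0.38  -0.114  0.06 ] [-251.6  -84.2]
red upright [ 0.386 -0.184  0.06 ] [-254.5 -154.3]
440 300 [ 3.003e-01 -3.749e-01  1.000e-04]
320 270 [ 0.3811 -0.0324 -0.0008]
340 215 [ 0.5394 -0.0876 -0.0012]
200 260 [ 4.037e-01  3.098e-01 -4.000e-04]
300 200 [ 5.809e-01  2.780e-02 -3.000e-04]
t 0.1 shelf pos [-505.  -514.3] z 217.7 | delta tool mm [ 382.3 -331.8   18.3] twist left [-0.002  0.     0.184] F(n,t,z) [-0.1 -0.8  0.6] open 93.1
```

```bash
python3 -m pendant '[{"translation":[0,0,0],"twist":[0,0,0.092],"grip":-0.2},{"translation":[0,0,0],"twist":[0,0,0.092],"grip":-0.2},{"translation":[33,-44,0],"twist":[0,0,0],"grip":-0.2},{"translation":[33,-44,0],"twist":[0,0,0],"grip":-0.2},{"translation":[33,-44,0],"twist":[0,0,0],"grip":-0.2},{"translation":[33,-44,0],"twist":[0,0,0],"grip":-0.2},{"translation":[33,-44,0],"twist":[0,0,0],"grip":-0.2},{"translation":[33,-44,0],"twist":[0,0,0],"grip":-0.2},{"translation":[33,-44,0],"twist":[0,0,0],"grip":-0.2},{"translation":[0,0,0],"twist":[0,0,0],"grip":-0.2}]'; python3 go.py -207 -118 70
```

```text
t: 1.1
tool_pos: [0.3578, -0.2615, 0.2123]
orientation: [-3.124, -0.171, 0.005]
force: [-0.3, -0.6, 0.3]
opening: 0.0372
t 1.1 shelf pos [-291.5 -227.9] z 212.3 | delta tool mm [  83.5 -109.   143.6] twist left [-0.013  0.002 -0.012] F(n,t,z) [-0.4 -0.6  0.3] open 37.2
```

```bash
python3 -m pendant '[{"translation":[28,-37,10],"twist":[0,0,-0.006],"grip":-0.2},{"translation":[28,-37,10],"twist":[0,0,-0.006],"grip":-0.2},{"translation":[28,-37,10],"twist":[0,0,0],"grip":-0.2},{"translation":[5,-6,25],"twist":[-0.013,0,0],"grip":-0.2},{"translation":[0,0,25],"twist":[0,0,0],"grip":-0.2},{"translation":[0,0,25],"twist":[0,0,0],"grip":-0.2},{"translation":[0,0,25],"twist":[0,0,0],"grip":-0.2},{"translation":[0,0,10],"twist":[0,0,0],"grip":-0.2},{"translation":[0,0,0],"twist":[0,0,0],"grip":-0.2},{"translation":[0,0,0],"twist":[0,0,0],"grip":-0.2}]'; python3 go.py -207 -118 12
python3 - <<'E'
from h import *
p,d=cam('side'); save('s1',cv2.resize(p[150:310,240:440],None,fx=4,fy=4,interpolation=cv2.INTER_CUBIC)[:600])
E
```

```text
t: 2.1
tool_pos: [0.4323, -0.136, 0.069]
orientation: [3.132, 0.192, -0.005]
force: [-0.8, 0.4, -1.3]
opening: 0.0373
t 2.1 shelf pos [-202.4 -112.4] z 69.0 | delta tool mm [-4.4  5.4 57. ] twist left [0.003 0.004 0.001] F(n,t,z) [-0.7  0.5 -1.3] open 37.3
```

View pics/s1.png

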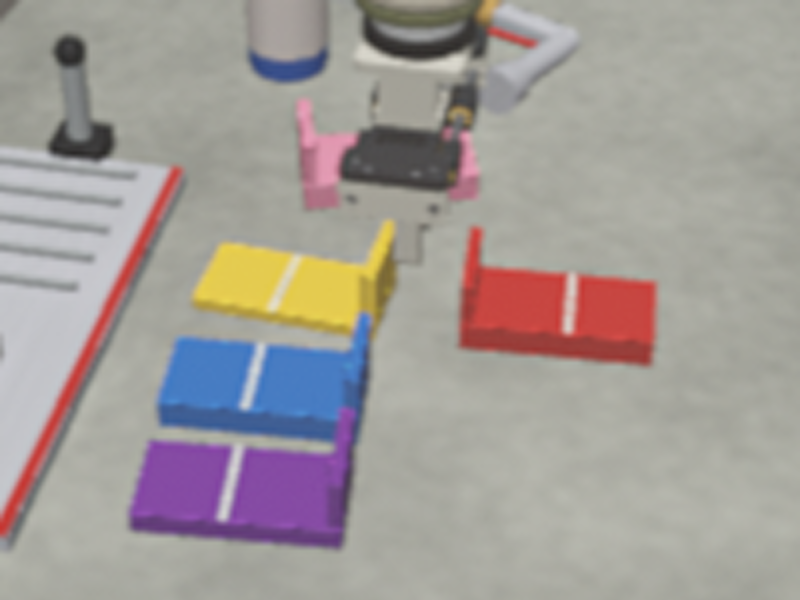

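The finger (405,240) is in the gap between yellow's upright (385,260) and red's (470,280), clear of both. I'll descend behind yellow.

```bash
python3 -m pendant '[{"translation":[-4,5,8],"twist":[0,0,0],"grip":-0.2},{"translation":[0,0,14],"twist":[0,0,0],"grip":-0.2},{"translation":[0,0,14],"twist":[0,0,0],"grip":-0.2},{"translation":[0,0,12],"twist":[0,0,0],"grip":-0.2},{"translation":[0,0,6],"twist":[0,0,0],"grip":-0.2},{"translation":[3,0,1],"twist":[0,0,0],"grip":-0.2},{"translation":[5,0,0],"twist":[0,0,0],"grip":-0.2},{"translation":[5,0,0],"twist":[0,0,0],"grip":-0.2},{"translation":[5,0,0],"twist":[0,0,0],"grip":-0.2},{"translation":[5,0,0],"twist":[0,0,0],"grip":-0.2}]'; python3 go.py -150 -118 12
```

```text
t: 3.15
tool_pos: [0.4581, -0.1439, 0.0184]
orientation: [3.125, 0.19, 0.012]
force: [-0.7, 0.8, -1.0]
opening: 0.0373
t 3.1 shelf pos [-177.8 -123.3] z 18.4 | delta tool mm [27.7 -5.3  6.5] twist left [ 0.011 -0.007  0.   ] F(n,t,z) [-0.6  0.8 -1. ] open 37.3
```

```bash
python3 -m pendant '[{"translation":[4,-1,1],"twist":[0,0,0],"grip":-0.2},{"translation":[4,-1,1],"twist":[0,0,0],"grip":-0.2},{"translation":[4,-1,1],"twist":[0,0,0],"grip":-0.2},{"translation":[4,-1,1],"twist":[0,0,0],"grip":-0.2},{"translation":[4,0,1],"twist":[0,0,0],"grip":-0.2},{"translation":[3,0,0],"twist":[0,0,0],"grip":-0.2},{"translation":[0,0,0],"twist":[0,0,0],"grip":-0.2},{"translation":[0,0,0],"twist":[0,0,0],"grip":-0.2},{"translation":[0,0,0],"twist":[0,0,0],"grip":-0.2},{"translation":[0,0,0],"twist":[0,0,0],"grip":-0.2}]'; python3 go.py -85 -118 14
python3 - <<'E'
from go import *
from meas import *
a,b,y=meas(['yel'])['yel'];print(shelf(a/1e3))
E
```

```text
t: 4.15
tool_pos: [0.4836, -0.1363, 0.0136]
orientation: [3.125, 0.191, 0.013]
force: [0.1, 0.3, -0.3]
opening: 0.0374
t 4.2 shelf pos [-151.5 -118.9] z 13.6 | delta tool mm [66.5 -0.8  0.1] twist left [ 0.011 -0.008  0.001] F(n,t,z) [ 0.2  0.2 -0.3] open 37.4
yel 230 nose [ 630.  -112.5] tail [ 573.3 -120.1] yaw 7.6 size [57.2 69.7] z 0.012
[  -3.31045716 -112.9203468 ]
```

```bash
python3 -m pendant '[{"translation":[2,0,0],"twist":[0,0,0],"grip":-0.2},{"translation":[2,0,0],"twist":[0,0,0],"grip":-0.2},{"translation":[2,0,0],"twist":[0,0,0],"grip":-0.2},{"translation":[3,0,0],"twist":[0,0,0],"grip":-0.2},{"translation":[4,0,0],"twist":[0,0,0],"grip":-0.2},{"translation":[4,0,0],"twist":[0,0,0],"grip":-0.2},{"translation":[4,0,0],"twist":[0,0,0],"grip":-0.2},{"translation":[4,0,0],"twist":[0,0,0],"grip":-0.2},{"translation":[4,0,0],"twist":[0,0,0],"grip":-0.2},{"translation":[4,0,0],"twist":[0,0,0],"grip":-0.2}]'; python3 go.py -85 -118 14
```

```text
t: 5.2
tool_pos: [0.5185, -0.132, 0.0136]
orientation: [3.125, 0.191, 0.012]
force: [-0.7, -0.5, 1.2]
opening: 0.0373
t 5.2 shelf pos [-116.3 -118.8] z 13.6 | delta tool mm [31.3 -0.8 -0.2] twist left [ 0.011 -0.007  0.001] F(n,t,z) [-0.8 -0.4  1.2] open 37.3
```

```bash
python3 -m pendant '[{"translation":[5,0,0],"twist":[0,0,0],"grip":-0.2},{"translation":[5,0,0],"twist":[0,0,0],"grip":-0.2},{"translation":[5,0,0],"twist":[0,0,0],"grip":-0.2},{"translation":[5,0,0],"twist":[0,0,0],"grip":-0.2},{"translation":[5,0,0],"twist":[0,0,0],"grip":-0.2},{"translation":[4,0,0],"twist":[0,0,0],"grip":-0.2},{"translation":[2,0,0],"twist":[0,0,0],"grip":-0.2},{"translation":[0,0,0],"twist":[0,0,0],"grip":-0.2},{"translation":[0,0,0],"twist":[0,0,0],"grip":-0.2},{"translation":[0,0,0],"twist":[0,0,0],"grip":-0.2}]'; python3 go.py -85 -118 14
python3 - <<'E'
from h import *
p,d=cam('side'); save('s2',cv2.resize(p[170:300,190:390],None,fx=4,fy=4,interpolation=cv2.INTER_CUBIC))
E
```

```text
t: 6.2
tool_pos: [0.5528, -0.1277, 0.0137]
orientation: [3.125, 0.191, 0.012]
force: [-0.5, -0.1, -0.5]
opening: 0.0368
t 6.2 shelf pos [ -81.8 -118.7] z 13.7 | delta tool mm [-3.2 -0.7 -0.4] twist left [ 0.011 -0.007  0.001] F(n,t,z) [-0.5 -0.  -0.5] open 36.8
```

View pics/s2.png

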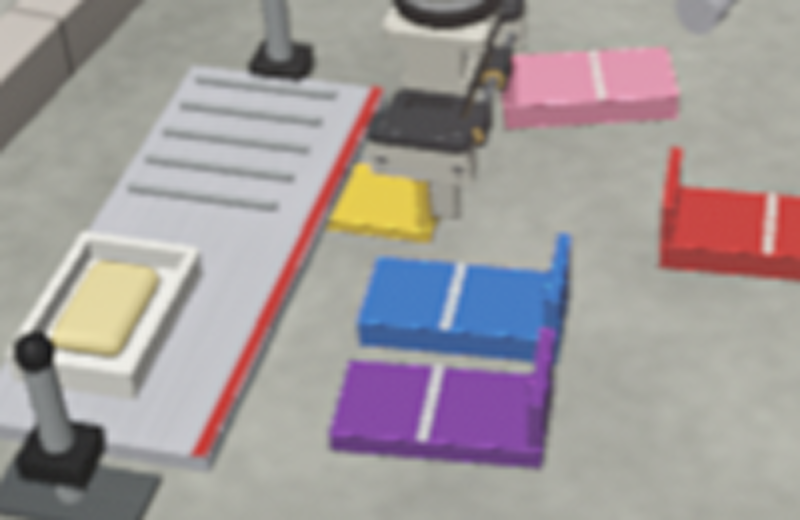

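Yellow went in without resistance, so I'll back off, step over its upright, hook it from the front and draw it out.

```bash
python3 -m pendant '[{"translation":[-6,0,0],"twist":[0.011,-0.007,0],"grip":-0.2},{"translation":[0,0,-20],"twist":[0,0,0],"grip":-0.2},{"translation":[0,0,-25],"twist":[0,0,0],"grip":-0.2},{"translation":[0,0,-20],"twist":[0,0,0],"grip":-0.2},{"translation":[0,0,-5],"twist":[0,0,0],"grip":-0.2},{"translation":[15,0,0],"twist":[0,0,0],"grip":-0.2},{"translation":[16,0,0],"twist":[0,0,0],"grip":-0.2},{"translation":[8,0,0],"twist":[0,0,0],"grip":-0.2},{"translation":[0,0,0],"twist":[0,0,0],"grip":-0.2},{"translation":[0,0,0],"twist":[0,0,0],"grip":-0.2}]'; python3 go.py -48 -118 20
```

```text
t: 7.25
tool_pos: [0.5819, -0.1241, 0.0828]
orientation: [-3.131, -0.19, 0.009]
force: [-0.6, 0.0, -1.0]
opening: 0.0373
t 7.2 shelf pos [ -52.4 -118.6] z 82.8 | delta tool mm [ 4.8 -0.3 62.8] twist left [-0.005  0.006  0.   ] F(n,t,z) [-0.6  0.1 -1. ] open 37.3
```

```bash
python3 -m pendant '[{"translation":[5,0,4],"twist":[0,0,0],"grip":-0.2},{"translation":[0,0,20],"twist":[0,0,0],"grip":-0.2},{"translation":[0,0,20],"twist":[0,0,0],"grip":-0.2},{"translation":[0,0,15],"twist":[0,0,0],"grip":-0.2},{"translation":[0,0,0],"twist":[0,0,0],"grip":-0.2},{"translation":[-3,0,0],"twist":[0,0,0],"grip":-0.2},{"translation":[-5,0,0],"twist":[0,0,0],"grip":-0.2},{"translation":[-5,0,0],"twist":[0,0,0],"grip":-0.2},{"translation":[-5,0,0],"twist":[0,0,0],"grip":-0.2},{"translation":[-5,0,0],"twist":[0,0,0],"grip":-0.2}]'; python3 go.py -160 -118 22
```

```text
t: 8.25
tool_pos: [0.5626, -0.1267, 0.0231]
orientation: [-3.132, -0.19, 0.005]
force: [0.6, -0.4, -0.7]
opening: 0.0372
t 8.2 shelf pos [ -71.9 -118.9] z 23.1 | delta tool mm [-88.1  -0.9   1.4] twist left [-0.005  0.003 -0.   ] F(n,t,z) [ 0.6 -0.4 -0.7] open 37.2
```

```bash
python3 -m pendant '[{"translation":[-10,0,0],"twist":[0,0,0],"grip":-0.2},{"translation":[-10,0,0],"twist":[0,0,0],"grip":-0.2},{"translation":[-10,0,0],"twist":[0,0,0],"grip":-0.2},{"translation":[-10,0,0],"twist":[0,0,0],"grip":-0.2},{"translation":[-10,0,0],"twist":[0,0,0],"grip":-0.2},{"translation":[-10,0,0],"twist":[0,0,0],"grip":-0.2},{"translation":[-10,0,0],"twist":[0,0,0],"grip":-0.2},{"translation":[-9,0,0],"twist":[0,0,0],"grip":-0.2},{"translation":[-4,0,0],"twist":[0,0,0],"grip":-0.2},{"translation":[3,0,0],"twist":[0,0,0],"grip":-0.2}]'; python3 go.py -150 -118 80;  python3 - <<'E'
from go import *
from meas import *
a,b,y=meas(['yel'])['yel'];print(shelf(a/1e3))
E
```

```text
t: 9.25
tool_pos: [0.4748, -0.1376, 0.0241]
orientation: [-3.132, -0.188, 0.004]
force: [0.0, -0.0, -0.3]
opening: 0.0373
t 9.2 shelf pos [-160.4 -119. ] z 24.1 | delta tool mm [ 10.3  -1.3 -55.9] twist left [-0.004  0.002 -0.001] F(n,t,z) [ 0.  -0.  -0.3] open 37.3
yel 77 nose [586.7 -96.4] tail [546.3 -96.8] yaw 0.6 size [40.5 20. ] z 0.0117
[-44.29458762 -91.66825248]
```

```bash
python3 -m pendant '[{"translation":[2,0,-20],"twist":[0,0,0],"grip":-0.2},{"translation":[0,0,-28],"twist":[0,0,0],"grip":-0.2},{"translation":[0,0,-24],"twist":[0,0,0],"grip":-0.2},{"translation":[0,-10,-2],"twist":[0,0,0],"grip":-0.2},{"translation":[-14,-40,0],"twist":[0,0,0],"grip":-0.2},{"translation":[-14,-40,0],"twist":[0,0,0],"grip":-0.2},{"translation":[-14,-40,0],"twist":[0,0,0],"grip":-0.2},{"translation":[-14,-40,0],"twist":[0,0,0],"grip":-0.2},{"translation":[-14,-40,0],"twist":[0,0,0],"grip":-0.2},{"translation":[0,0,0],"twist":[0,0,0],"grip":-0.2}]'; python3 go.py -225 92 14;  python3 - <<'E'
from go import *
from meas import *
for k,(a,b,y) in meas().items(): print(k,shelf(a/1e3),y)
E
```

```text
t: 10.3
tool_pos: [0.3801, 0.0716, 0.0973]
orientation: [-3.13, -0.185, 0.008]
force: [0.2, 0.0, -0.3]
opening: 0.0369
t 10.3 shelf pos [-229.  100.] z 97.3 | delta tool mm [ 4.4  8.5 83.3] twist left [-0.006  0.004 -0.003] F(n,t,z) [ 0.2  0.  -0.3] open 36.9
yel 1124 nose [ 590.4 -117.6] tail [ 456.8 -135.8] yaw 7.8 size [134.8  71.1] z 0.0125
pur 427 nose [544.6  93.3] tail [474.1  78.5] yaw 11.9 size [72.  62.9] z 0.0176
blu 1020 nose [567.9  -4.4] tail [444.2 -27.3] yaw 10.5 size [125.8  66.8] z 0.0239
yel [ -43.21632014 -113.15669638] 7.762263
pur [-63.18095314 101.67071433] 11.861716
blu [-51.876185     1.89262367] 10.492532
```

Yellow is now 43 mm clear of the edge and flat. Next is the descent behind purple.

```bash
python3 -m pendant '[{"translation":[3,5,6],"twist":[0,0,0],"grip":-0.2},{"translation":[1,3,20],"twist":[0,0,0],"grip":-0.2},{"translation":[0,0,22],"twist":[0,0,0],"grip":-0.2},{"translation":[0,0,20],"twist":[0,0,0],"grip":-0.2},{"translation":[0,0,12],"twist":[0,0,0],"grip":-0.2},{"translation":[3,0,2],"twist":[0,0,0],"grip":-0.2},{"translation":[5,0,0],"twist":[0,0,0],"grip":-0.2},{"translation":[5,0,0],"twist":[0,0,0],"grip":-0.2},{"translation":[5,0,0],"twist":[0,0,0],"grip":-0.2},{"translation":[5,0,0],"twist":[0,0,0],"grip":-0.2}]'; python3 go.py -155 92 14
```

```text
t: 11.35
tool_pos: [0.4153, 0.0569, 0.0101]
orientation: [-3.135, -0.171, 0.005]
force: [-1.4, 1.3, -0.4]
opening: 0.0369
t 11.3 shelf pos [-195.9   81.2] z 10.1 | delta tool mm [ 40.7 -11.3  -4. ] twist left [-0.002  0.003 -0.013] F(n,t,z) [-1.3  1.5 -0.4] open 36.9
```

```bash
python3 -m pendant '[{"translation":[-5,0,0],"twist":[0,0,0],"grip":-0.2},{"translation":[0,-6,-1],"twist":[0,0,-0.013],"grip":-0.2},{"translation":[0,-4,-1],"twist":[0,0,0],"grip":-0.2},{"translation":[0,0,0],"twist":[0,0,0],"grip":-0.2},{"translation":[4,0,0],"twist":[0,0,0],"grip":-0.2},{"translation":[5,0,0],"twist":[0,0,0],"grip":-0.2},{"translation":[5,0,0],"twist":[0,0,0],"grip":-0.2},{"translation":[5,0,0],"twist":[0,0,0],"grip":-0.2},{"translation":[5,0,0],"twist":[0,0,0],"grip":-0.2},{"translation":[0,0,0],"twist":[0,0,0],"grip":-0.2}]'; python3 go.py -152 92 14
```

```text
t: 12.35
tool_pos: [0.4366, 0.0709, 0.0139]
orientation: [-3.133, -0.195, -0.0]
force: [-0.5, 0.0, 0.2]
opening: 0.0374
t 12.3 shelf pos [-173.1   92.6] z 13.9 | delta tool mm [21.   0.6 -0. ] twist left [-0.002 -0.     0.003] F(n,t,z) [-0.5  0.1  0.2] open 37.4
```

```bash
python3 -m pendant '[{"translation":[4,0,0],"twist":[0,0,0],"grip":-0.2},{"translation":[4,0,0],"twist":[0,0,0],"grip":-0.2},{"translation":[4,0,0],"twist":[0,0,0],"grip":-0.2},{"translation":[4,0,0],"twist":[0,0,0],"grip":-0.2},{"translation":[2,0,0],"twist":[0,0,0],"grip":-0.2},{"translation":[1,0,0],"twist":[0,0,0],"grip":-0.2},{"translation":[0,0,0],"twist":[0,0,0],"grip":-0.2},{"translation":[0,0,0],"twist":[0,0,0],"grip":-0.2},{"translation":[0,0,0],"twist":[0,0,0],"grip":-0.2},{"translation":[0,0,0],"twist":[0,0,0],"grip":-0.2}]'; python3 go.py -85 92 14;  python3 - <<'E'
from go import *
from meas import *
for k,(a,b,y) in meas(['pur']).items(): print(k,shelf(a/1e3),y)
E
```

```text
t: 13.35
tool_pos: [0.4569, 0.0733, 0.0136]
orientation: [-3.133, -0.194, 0.001]
force: [-1.1, -0.4, 0.4]
opening: 0.0371
t 13.3 shelf pos [-152.6   92.4] z 13.6 | delta tool mm [67.6  0.6 -0.4] twist left [-0.002  0.     0.003] F(n,t,z) [-1.1 -0.2  0.4] open 37.1
pur 281 nose [602.7  84.9] tail [565.2  83.9] yaw 1.5 size [37.5 62.5] z 0.018
pur [-6.50460543 86.32190333] 1.45938
```

```bash
python3 -m pendant '[{"translation":[2,0,0],"twist":[0,0,0],"grip":-0.2},{"translation":[2,0,0],"twist":[0,0,0],"grip":-0.2},{"translation":[2,0,0],"twist":[0,0,0],"grip":-0.2},{"translation":[2,0,0],"twist":[0,0,0],"grip":-0.2},{"translation":[2,0,0],"twist":[0,0,0],"grip":-0.2},{"translation":[2,0,0],"twist":[0,0,0],"grip":-0.2},{"translation":[2,0,0],"twist":[0,0,0],"grip":-0.2},{"translation":[2,0,0],"twist":[0,0,0],"grip":-0.2},{"translation":[2,0,0],"twist":[0,0,0],"grip":-0.2},{"translation":[2,0,0],"twist":[0,0,0],"grip":-0.2}]'; python3 go.py -85 92 14;  python3 - <<'E'
from h import *
p,d=cam('top'); save('t3',cv2.resize(p[130:260,230:400],None,fx=4,fy=4,interpolation=cv2.INTER_CUBIC))
E
```

```text
t: 14.4
tool_pos: [0.478, 0.076, 0.0135]
orientation: [-3.133, -0.195, 0.002]
force: [-0.7, -1.1, 0.9]
opening: 0.037
t 14.4 shelf pos [-131.4   92.5] z 13.5 | delta tool mm [46.4  0.7 -0.5] twist left [-0.002  0.001  0.003] F(n,t,z) [-0.8 -1.   0.9] open 37.0
```

View pics/t3.png

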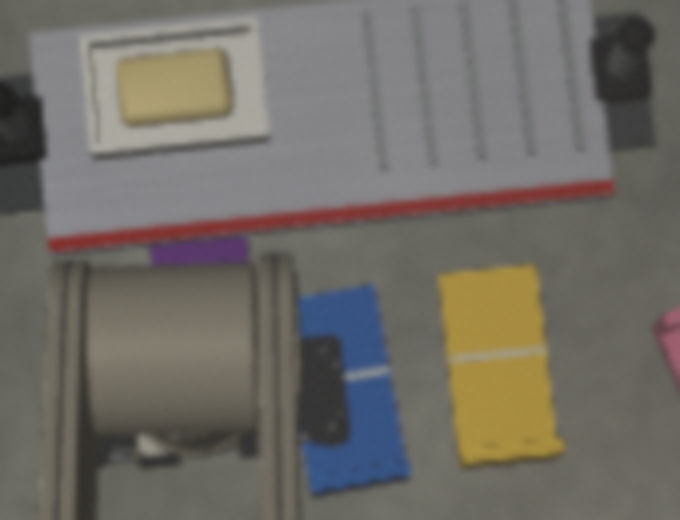

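Purple is passing under the red edge at (150–248, 240) with no build-up of force. Yellow is out at (495,270) and blue hasn't moved. I'll continue to the line.

```bash
python3 -m pendant '[{"translation":[5,0,0],"twist":[0,0,0],"grip":-0.2},{"translation":[5,0,0],"twist":[0,0,0],"grip":-0.2},{"translation":[5,0,0],"twist":[0,0,0],"grip":-0.2},{"translation":[5,0,0],"twist":[0,0,0],"grip":-0.2},{"translation":[5,0,0],"twist":[0,0,0],"grip":-0.2},{"translation":[5,0,0],"twist":[0,0,0],"grip":-0.2},{"translation":[5,0,0],"twist":[0,0,0],"grip":-0.2},{"translation":[5,0,0],"twist":[0,0,0],"grip":-0.2},{"translation":[4,0,0],"twist":[0,0,0],"grip":-0.2},{"translation":[0,0,0],"twist":[0,0,0],"grip":-0.2}]'; python3 go.py -85 92 14
```

```text
t: 15.45
tool_pos: [0.5265, 0.082, 0.0134]
orientation: [-3.133, -0.194, 0.001]
force: [0.7, -0.1, 0.3]
opening: 0.0371
t 15.4 shelf pos [-82.5  92.6] z 13.4 | delta tool mm [-2.5  0.6 -0.6] twist left [-0.002  0.     0.003] F(n,t,z) [ 0.7 -0.2  0.3] open 37.1
```

Purple has reached its line, so it fits. I'll draw it back out the same way.

```bash
python3 -m pendant '[{"translation":[-6,0,0],"twist":[0,0,0],"grip":-0.2},{"translation":[0,0,-20],"twist":[0,0,0],"grip":-0.2},{"translation":[0,0,-25],"twist":[0,0,0],"grip":-0.2},{"translation":[0,0,-20],"twist":[0,0,0],"grip":-0.2},{"translation":[0,0,-3],"twist":[0,0,0],"grip":-0.2},{"translation":[15,0,0],"twist":[0,0,0],"grip":-0.2},{"translation":[16,0,0],"twist":[0,0,0],"grip":-0.2},{"translation":[12,0,0],"twist":[0,0,0],"grip":-0.2},{"translation":[0,0,0],"twist":[0,0,0],"grip":-0.2},{"translation":[0,0,0],"twist":[0,0,0],"grip":-0.2}]'; python3 go.py -48 92 26
```

```text
t: 16.45
tool_pos: [0.5585, 0.0861, 0.0785]
orientation: [-3.133, -0.195, 0.009]
force: [0.8, -0.4, -0.2]
opening: 0.0373
t 16.4 shelf pos [-50.2  92.8] z 78.5 | delta tool mm [ 2.5  1.  52.5] twist left [-0.002  0.006  0.003] F(n,t,z) [ 0.8 -0.5 -0.2] open 37.3
```

```bash
python3 -m pendant '[{"translation":[3,0,4],"twist":[0,0,0],"grip":-0.2},{"translation":[0,0,18],"twist":[0,0,0],"grip":-0.2},{"translation":[0,0,18],"twist":[0,0,0],"grip":-0.2},{"translation":[0,0,9],"twist":[0,0,0],"grip":-0.2},{"translation":[0,0,0],"twist":[0,0,0],"grip":-0.2},{"translation":[-3,0,0],"twist":[0,0,0],"grip":-0.2},{"translation":[-5,0,0],"twist":[0,0,0],"grip":-0.2},{"translation":[-5,0,0],"twist":[0,0,0],"grip":-0.2},{"translation":[-5,0,0],"twist":[0,0,0],"grip":-0.2},{"translation":[-5,0,0],"twist":[0,0,0],"grip":-0.2}]'; python3 go.py -160 92 26;python3 -m pendant '[{"translation":[-10,0,0],"twist":[0,0,0],"grip":-0.2},{"translation":[-10,0,0],"twist":[0,0,0],"grip":-0.2},{"translation":[-10,0,0],"twist":[0,0,0],"grip":-0.2},{"translation":[-10,0,0],"twist":[0,0,0],"grip":-0.2},{"translation":[-10,0,0],"twist":[0,0,0],"grip":-0.2},{"translation":[-10,0,0],"twist":[0,0,0],"grip":-0.2},{"translation":[-10,0,0],"twist":[0,0,0],"grip":-0.2},{"translation":[-9,0,0],"twist":[0,0,0],"grip":-0.2},{"translation":[-4,0,0],"twist":[0,0,0],"grip":-0.2},{"translation":[3,0,0],"twist":[0,0,0],"grip":-0.2}]'; python3 go.py -160 92 90
```

```text
t: 17.45
tool_pos: [0.5358, 0.0834, 0.0287]
orientation: [-3.133, -0.195, 0.006]
force: [0.9, 0.6, -0.7]
opening: 0.0369
t 17.4 shelf pos [-73.1  93. ] z 28.7 | delta tool mm [-86.9   0.7   3. ] twist left [-0.002  0.004  0.003] F(n,t,z) [ 1.   0.5 -0.7] open 36.9
t: 18.45
tool_pos: [0.4473, 0.0725, 0.0294]
orientation: [-3.133, -0.195, 0.004]
force: [-1.1, -0.6, -0.5]
opening: 0.0372
t 18.4 shelf pos [-162.2   92.8] z 29.4 | delta tool mm [  2.1   0.7 -60.6] twist left [-0.002  0.002  0.003] F(n,t,z) [-1.2 -0.5 -0.5] open 37.2
```

```bash
python3 -m pendant '[{"translation":[2,0,-20],"twist":[0,0,0],"grip":-0.2},{"translation":[0,0,-25],"twist":[0,0,0],"grip":-0.2},{"translation":[0,0,-18],"twist":[0,0,0],"grip":-0.2},{"translation":[0,0,0],"twist":[0,0,0],"grip":-0.2},{"translation":[-14,25,0],"twist":[0,0,0],"grip":-0.2},{"translation":[-14,25,0],"twist":[0,0,0],"grip":-0.2},{"translation":[-14,25,0],"twist":[0,0,0],"grip":-0.2},{"translation":[-10,18,0],"twist":[0,0,0],"grip":-0.2},{"translation":[0,0,0],"twist":[0,0,0],"grip":-0.2},{"translation":[0,0,0],"twist":[0,0,0],"grip":-0.2}]'; python3 go.py -215 -5 14;  python3 - <<'E'
from go import *
from meas import *
for k,(a,b,y) in meas().items(): print(k,shelf(a/1e3),y)
E
```

```text
t: 19.45
tool_pos: [0.4084, -0.0283, 0.0895]
orientation: [-3.132, -0.196, 0.01]
force: [-0.1, -0.1, -0.4]
opening: 0.0373
t 19.4 shelf pos [-213.1   -2.6] z 89.5 | delta tool mm [-1.4  2.7 75.5] twist left [-0.004  0.006  0.004] F(n,t,z) [-0.1 -0.  -0.4] open 37.3
yel 882 nose [ 590.  -118.2] tail [ 464.8 -134.8] yaw 7.6 size [126.4  70.9] z 0.0119
pur 700 nose [560.5  82.1] tail [438.   67.5] yaw 6.8 size [123.4  63. ] z 0.0176
blu 396 nose [568.1  -4.3] tail [514.1 -13.6] yaw 9.8 size [54.8 66.2] z 0.0236
yel [ -43.63404475 -113.70827633] 7.5706787
pur [-48.69746461  88.68321675] 6.801403
blu [-51.59744521   1.98430188] 9.772208
```

Purple is out, 49 mm clear, flat and square. Next is blue.

```bash
python3 -m pendant '[{"translation":[-1,2,10],"twist":[0,0,0],"grip":-0.2},{"translation":[0,0,20],"twist":[0,0,0],"grip":-0.2},{"translation":[0,0,20],"twist":[0,0,0],"grip":-0.2},{"translation":[0,0,18],"twist":[0,0,0],"grip":-0.2},{"translation":[0,0,6],"twist":[0,0,0],"grip":-0.2},{"translation":[0,0,0],"twist":[0,0,0],"grip":-0.2},{"translation":[4,0,0],"twist":[0,0,0],"grip":-0.2},{"translation":[5,0,0],"twist":[0,0,0],"grip":-0.2},{"translation":[5,0,0],"twist":[0,0,0],"grip":-0.2},{"translation":[0,0,0],"twist":[0,0,0],"grip":-0.2}]'; python3 go.py -153 -3 14
```

```text
t: 20.5
tool_pos: [0.4246, -0.0239, 0.0116]
orientation: [-3.131, -0.209, 0.007]
force: [-1.0, -0.6, -0.4]
opening: 0.0374
t 20.5 shelf pos [-1.964e+02 -1.000e-01] z 11.6 | delta tool mm [43.4  3.4 -2.6] twist left [-0.004  0.004  0.012] F(n,t,z) [-1.1 -0.4 -0.4] open 37.4
```

```bash
python3 -m pendant '[{"translation":[0,1,-1],"twist":[0,0,0.012],"grip":-0.2},{"translation":[2,0,-1],"twist":[0,0,0],"grip":-0.2},{"translation":[5,0,0],"twist":[0,0,0],"grip":-0.2},{"translation":[5,0,0],"twist":[0,0,0],"grip":-0.2},{"translation":[5,0,0],"twist":[0,0,0],"grip":-0.2},{"translation":[5,0,0],"twist":[0,0,0],"grip":-0.2},{"translation":[5,0,0],"twist":[0,0,0],"grip":-0.2},{"translation":[5,0,0],"twist":[0,0,0],"grip":-0.2},{"translation":[5,0,0],"twist":[0,0,0],"grip":-0.2},{"translation":[0,0,0],"twist":[0,0,0],"grip":-0.2}]'; python3 go.py -152 -3 14;  python3 - <<'E'
from go import *
from meas import *
for k,(a,b,y) in meas(['blu']).items(): print(k,shelf(a/1e3),y)
E
```

```text
t: 21.5
tool_pos: [0.4656, -0.0204, 0.0145]
orientation: [-3.133, -0.188, 0.005]
force: [0.5, -0.7, -0.6]
opening: 0.0371
t 21.5 shelf pos [-155.3   -1.6] z 14.5 | delta tool mm [3.3 1.4 0.4] twist left [-0.003  0.003 -0.002] F(n,t,z) [ 0.4 -0.7 -0.6] open 37.1
blu 280 nose [614.8 -10.2] tail [574.5 -11. ] yaw 1.0 size [40.2 65.1] z 0.024
blu [-6.05034551 -9.58282486] 1.0486147
```

```bash
python3 -m pendant '[{"translation":[2,0,0],"twist":[0,0,0],"grip":-0.2},{"translation":[2,0,0],"twist":[0,0,0],"grip":-0.2},{"translation":[2,0,0],"twist":[0,0,0],"grip":-0.2},{"translation":[1,0,0],"twist":[0,0,0],"grip":-0.2},{"translation":[1,0,0],"twist":[0,0,0],"grip":-0.2},{"translation":[1,0,0],"twist":[0,0,0],"grip":-0.2},{"translation":[1,0,0],"twist":[0,0,0],"grip":-0.2},{"translation":[1,0,0],"twist":[0,0,0],"grip":-0.2},{"translation":[1,0,0],"twist":[0,0,0],"grip":-0.2},{"translation":[1,0,0],"twist":[0,0,0],"grip":-0.2}]'; python3 go.py -85 -3 14
```

```text
t: 22.55
tool_pos: [0.4781, -0.0188, 0.0141]
orientation: [-3.133, -0.187, 0.008]
force: [-1.3, -0.3, 1.3]
opening: 0.0369
t 22.6 shelf pos [-142.7   -1.5] z 14.1 | delta tool mm [57.7  1.4 -0.2] twist left [-0.004  0.005 -0.002] F(n,t,z) [-1.3 -0.1  1.3] open 36.9
```

```bash
python3 -m pendant '[{"translation":[1,0,0],"twist":[0,0,0],"grip":-0.2},{"translation":[1,0,0],"twist":[0,0,0],"grip":-0.2},{"translation":[1,0,0],"twist":[0,0,0],"grip":-0.2},{"translation":[1,0,0],"twist":[0,0,0],"grip":-0.2},{"translation":[2,0,0],"twist":[0,0,0],"grip":-0.2},{"translation":[2,0,0],"twist":[0,0,0],"grip":-0.2},{"translation":[2,0,0],"twist":[0,0,0],"grip":-0.2},{"translation":[2,0,0],"twist":[0,0,0],"grip":-0.2},{"translation":[2,0,0],"twist":[0,0,0],"grip":-0.2},{"translation":[2,0,0],"twist":[0,0,0],"grip":-0.2}]'; python3 go.py -85 -3 14
python3 - <<'E'
from h import *
p,d=cam('side'); save('s4',cv2.resize(p[170:300,190:390],None,fx=4,fy=4,interpolation=cv2.INTER_CUBIC))
E
```

```text
t: 23.55
tool_pos: [0.4955, -0.0167, 0.014]
orientation: [-3.133, -0.188, 0.008]
force: [-1.6, -0.3, 1.6]
opening: 0.037
t 23.6 shelf pos [-125.3   -1.6] z 14.0 | delta tool mm [40.3  1.4 -0.2] twist left [-0.004  0.005 -0.002] F(n,t,z) [-1.6 -0.1  1.6] open 37.0
```

View pics/s4.png

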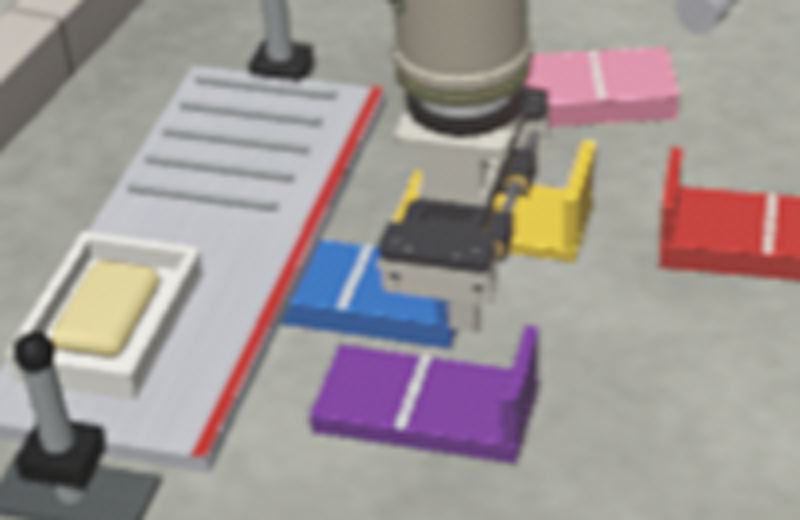

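Blue is passing under the edge at (290,300), and its line (358,275) is still outside. There's no stopping force, so I'll push most of the remaining way and compare the line with the edge.

```bash
python3 -m pendant '[{"translation":[4,0,0],"twist":[0,0,0],"grip":-0.2},{"translation":[4,0,0],"twist":[0,0,0],"grip":-0.2},{"translation":[4,0,0],"twist":[0,0,0],"grip":-0.2},{"translation":[4,0,0],"twist":[0,0,0],"grip":-0.2},{"translation":[4,0,0],"twist":[0,0,0],"grip":-0.2},{"translation":[4,0,0],"twist":[0,0,0],"grip":-0.2},{"translation":[4,0,0],"twist":[0,0,0],"grip":-0.2},{"translation":[3,0,0],"twist":[0,0,0],"grip":-0.2},{"translation":[1,0,0],"twist":[0,0,0],"grip":-0.2},{"translation":[0,0,0],"twist":[0,0,0],"grip":-0.2}]'; python3 go.py -85 -3 14
python3 - <<'E'
from h import *
p,d=cam('side'); save('s5',cv2.resize(p[210:270,230:330],None,fx=8,fy=8,interpolation=cv2.INTER_CUBIC))
E
```

```text
t: 24.6
tool_pos: [0.5308, -0.0124, 0.0138]
orientation: [-3.133, -0.188, 0.007]
force: [-1.8, -0.4, 1.0]
opening: 0.0371
t 24.6 shelf pos [-89.6  -1.6] z 13.8 | delta tool mm [ 4.6  1.4 -0.2] twist left [-0.004  0.005 -0.002] F(n,t,z) [-1.8 -0.1  1. ] open 37.1
```

View pics/s5.png

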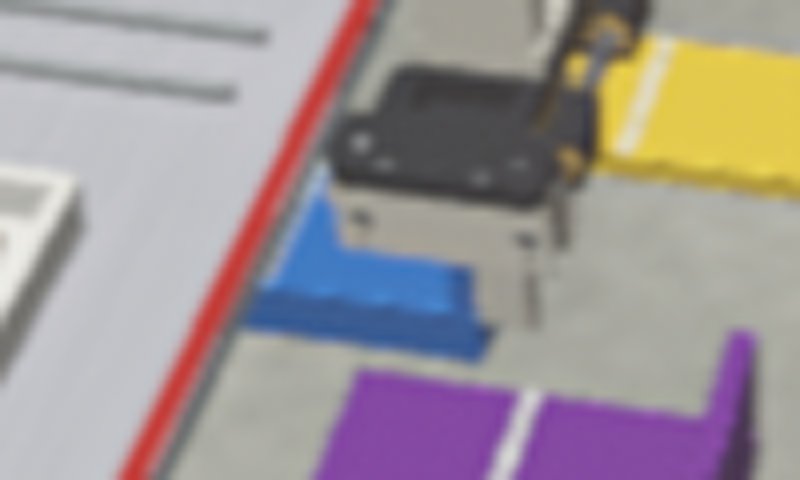

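The line is still just visible along the edge at (285,240), so about 4 mm remain.

```bash
python3 -m pendant '[{"translation":[2,0,0],"twist":[0,0,0],"grip":-0.2},{"translation":[1.5,0,0],"twist":[0,0,0],"grip":-0.2},{"translation":[1,0,0],"twist":[0,0,0],"grip":-0.2},{"translation":[0,0,0],"twist":[0,0,0],"grip":-0.2},{"translation":[0,0,0],"twist":[0,0,0],"grip":-0.2},{"translation":[-5,0,0],"twist":[0,0,0],"grip":-0.2},{"translation":[-10,0,0],"twist":[0,0,0],"grip":-0.2},{"translation":[-10,0,0],"twist":[0,0,0],"grip":-0.2},{"translation":[-10,0,0],"twist":[0,0,0],"grip":-0.2},{"translation":[0,0,-5],"twist":[0,0,0],"grip":-0.2}]'; python3 go.py -100 -3 150; python3 -m pendant '[{"translation":[0,0,-25],"twist":[0,0,0],"grip":-0.2},{"translation":[0,0,-40],"twist":[0,0,0],"grip":-0.2},{"translation":[0,0,-40],"twist":[0,0,0],"grip":-0.2},{"translation":[0,0,-40],"twist":[0,0,0],"grip":-0.2},{"translation":[-20,40,-20],"twist":[0,0,0],"grip":-0.2},{"translation":[-20,45,0],"twist":[0,0,0],"grip":-0.2},{"translation":[-20,45,0],"twist":[0,0,0],"grip":-0.2},{"translation":[-20,45,0],"twist":[0,0,0],"grip":-0.2},{"translation":[-20,45,0],"twist":[0,0,0],"grip":-0.2},{"translation":[0,0,0],"twist":[0,0,0],"grip":-0.2}]'
python3 - <<'E'
from go import *
from meas import *
for k,(a,b,y) in meas().items():
    r=b if k=='blu' else a; print(k,'visible front',shelf(a/1e3).round(1),'tail',shelf(b/1e3).round(1),y)
p=load('top')['p'];save('t6',cv2.resize(p[165:225,270:370],None,fx=8,fy=8,interpolation=cv2.INTER_CUBIC))
p,d=cam('side'); save('s6',cv2.resize(p[190:290,220:350],None,fx=6,fy=6,interpolation=cv2.INTER_CUBIC))
E
```

```text
t: 25.65
tool_pos: [0.4966, -0.0163, 0.0181]
orientation: [-3.132, -0.188, 0.009]
force: [-0.1, 0.8, -0.6]
opening: 0.0374
t 25.6 shelf pos [-124.    -1.3] z 18.1 | delta tool mm [  23.3    1.2 -132. ] twist left [-0.004  0.006 -0.002] F(n,t,z) [-0.   0.8 -0.6] open 37.4
t: 26.65
tool_pos: [0.4222, -0.2538, 0.1975]
orientation: [3.131, 0.196, 0.007]
force: [0.2, 0.4, 0.2]
opening: 0.0371
yel 1131 nose [ 590.1 -117.6] tail [ 456.8 -135.8] yaw 7.8 size [134.5  71.1] z 0.0123
pur 938 nose [560.9  82.6] tail [438.1  66.9] yaw 7.3 size [123.8  63.5] z 0.0179
blu 544 nose [615.5  -7.3] tail [559.  -13.9] yaw 6.7 size [56.8 65.9] z 0.0248
yel visible front [ -43.6 -113.2] tail [-178.  -115.1] 7.7622714
pur visible front [-48.3  89.1] tail [-172.1   88.4] 7.28131
blu visible front [-5.  -6.8] tail [-61.8  -6.5] 6.696332
```

View pics/s6.png

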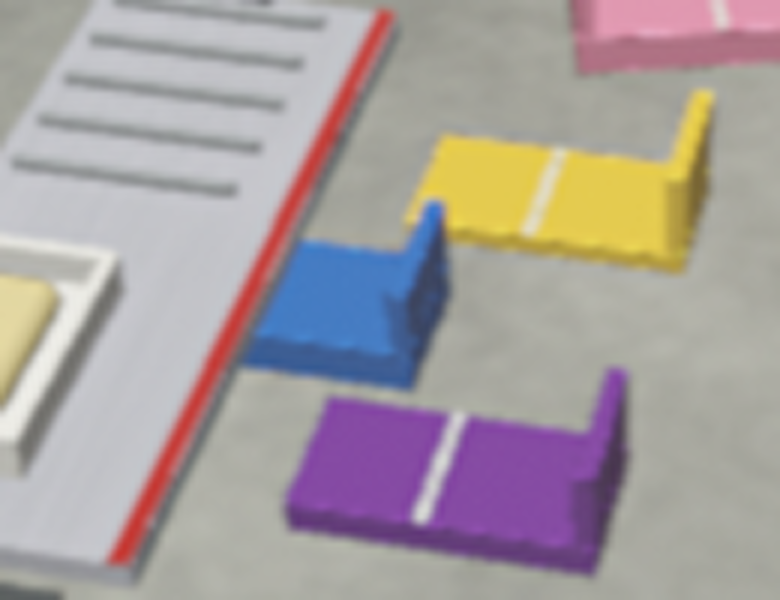

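View pics/t6.png

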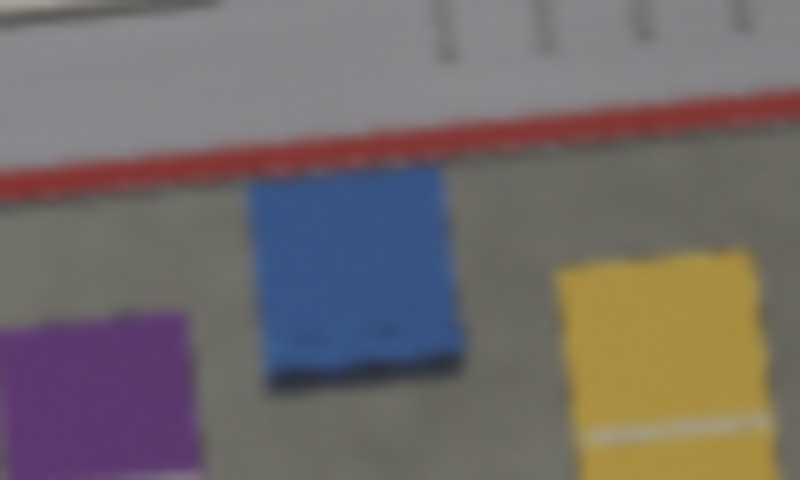

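The pictures agree. Blue lies square under the edge with its line just hidden, and the edge meets plain blue at (270,300) in the side view and (345,175) in the top view. Yellow and purple are flat, with noses about 44 and 48 mm clear. The arm is clear of everything, so I'm handing in.

```bash
python3 -c "
from plant import robot
print(robot.close_job())"
```

```text
the job is handed in; nothing more can be done
None
```

The blue (thick) piece fits under the shelf, so it is the one left pushed in to its white line. I tested yellow, then purple, then blue. All three went in with no resistance: the wrist force readings stayed under about 2 N. I drew yellow and purple back out after their tests.

Final checks, from the top and side pictures and the depth data:
- **Blue:** it sits square to the edge, with its nose about 62–64 mm in. The line was visible about 4 mm short of the edge and is now just hidden under it. That figure is estimated from the visible part of the foot, so it is good to about 2 mm.
- **Yellow and purple:** both are flat on the cement, with noses about 44 mm and 48 mm in front of the edge. During their tests they went roughly 3 mm past their lines.
- **Other things:** my moves kept clear of them and the last crops show nothing near the shelf disturbed. I did not re-measure the brush, plug, dipper, nozzle or detergent at the end.
- **Disagreements:** with the arm in the way, the picture-based angles for purple and blue read 1–2° instead of about 7°. Both measured square (about 7°) once the arm had moved off.
- **Time and arm:** the job took about 27 s, and the arm ended about 20 cm above the surface, touching nothing.

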